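# Stack up a flange joint on the brazing jig

## Task

Stack the pipe joint on the brazing jig's post, in this order: first the square steel flange flat on the jig's round base, then the taller of the two copper tubes standing on the flange, then the wide copper collar over that tube and flat down on the flange, and last the knobbed steel cap, upright and fully down over the tube's top end. Set each piece down gently, without dropping it, and let go of it before fetching the next. Leave the short tube, the flux pot, the wrench and the hammer where they are.

Things in the scene. Friction and masses are not known exactly. Their poses are not given: they have to be found in the camera images.
- jig_seat (a point): Brazing jig, fixed to the bench: a round dark steel base, 90 mm diameter and 10 mm thick, with an upright bright steel post of 23 mm diameter at its centre, which rises 46 mm above the base (the last 10 mm taper to 12 mm diameter). This point lies on the post's axis at the level of the base's upper face (10 mm above the bench), where the flange's underside is to lie; z up.
- flange_mid (a point): Square steel flange plate, 62 x 62 mm and 12 mm thick, with a 30 mm round hole through its centre (and dark bolt holes in its corners), lying flat, 0.25 kg. The point is at its centre, 6 mm above its underside; x and y run parallel to its sides, z up. It can be gripped across two opposite sides; on the jig it may lie at any turn.
- tube_mid (a point): Taller copper tube, standing upright: 36 mm outer and 30 mm inner diameter, 40 mm high, 0.10 kg. The point is on its axis half-way up, 20 mm above its lower end; z along its axis, up.
- collar_mid (a point): Wide copper collar, a flat ring lying on the bench: 54 mm outer and 44 mm inner diameter, 10 mm high, 0.06 kg. The point is at its centre, 5 mm above its underside; z up.
- cap_mid (a point): Steel hold-down cap, upright: a disc of 56 mm diameter and 22 mm high, with a dark upright round knob of 26 mm diameter and 24 mm high on top (46 mm in all), 0.30 kg. Its underside has a recess of 44 mm diameter, 14 mm deep, open downwards, that goes over the tube's end. The point is on its axis, half-way up (23 mm above its lower rim, 1 mm above the knob's foot); z up.
- spare_mid (a point): Short copper tube, not to be used: 28 mm outer and 22 mm inner diameter, 20 mm high, standing upright. The point is on its axis, half-way up; z up.
- flux_mid (a point): Flux pot, a small closed jar with a white lid and a paper label, 52 mm diameter and 55 mm high, a bystander. The point is on its axis, half-way up; z up.
- wrench: Steel wrench lying loose on the bench to the right of the working area, about 180 mm long, a bystander. The origin lies under its middle; x runs along it.
- hammer: Hammer lying loose on the bench to the left of the working area, about 260 mm long, a bystander. The origin lies under its middle; x runs along it, towards the head.
Not all that is in view belongs to the job. Of the things shaped like the part that bears flange_mid, the bare steel one is meant. Leave any purple look-alike of the part that bears tube_mid alone.

How it is judged:
On the way, in this order (a step that is already met when the one before it is completed fails the run):
1. the square flange lies flat on the jig's base, on the post, let go (z of flange_mid in the frame of jig_seat between 0.003 and 0.009 m and horizontal distance between flange_mid and jig_seat below 0.01 m and angle between flange_mid's own z axis and vertical below 0.08 rad and contact force between flange and the fingers below 0.2 N), for 0.2 s.
2. the tall tube stands on the flange, round the post, let go (z of tube_mid in the frame of jig_seat between 0.029 and 0.035 m and horizontal distance between tube_mid and jig_seat below 0.01 m and angle between tube_mid's own z axis and vertical below 0.08 rad and contact force between tube and the fingers below 0.2 N), for 0.2 s.
3. the copper collar lies flat on the flange, round the tall tube, let go (z of collar_mid in the frame of jig_seat between 0.014 and 0.02 m and horizontal distance between collar_mid and jig_seat below 0.01 m and angle between collar_mid's own z axis and vertical below 0.08 rad and contact force between collar and the fingers below 0.2 N), for 0.2 s.
4. the cap sits down over the tube's top end, let go (z of cap_mid in the frame of jig_seat between 0.057 and 0.065 m and horizontal distance between cap_mid and jig_seat below 0.01 m and angle between cap_mid's own z axis and vertical below 0.08 rad and contact force between cap and the fingers below 0.2 N), for 0.2 s.
At the end, for the whole second after the job is handed in: On the jig, all within 10 mm of the post's axis and upright or flat within 0.08 rad: the flange's centre 6 mm, the tall tube's 32 mm and the collar's 17 mm above the jig's base (each within 3 mm), and the cap's centre 61 mm above it (within 4 mm); all released and at rest (under 0.02 m/s) (all of step 1 and all of step 2 and all of step 3 and all of step 4 and linear speed of each of flange, tube, collar, cap below 0.02 m/s); the robot touches nothing.
It fails at once if a piece is dropped (faster than 0.6 m/s at the post) ((horizontal distance between flange_mid and jig_seat below 0.03 m and z of flange_mid in the frame of jig_seat below 0.1 m and linear speed of flange above 0.6 m/s) or (horizontal distance between tube_mid and jig_seat below 0.03 m and z of tube_mid in the frame of jig_seat below 0.1 m and linear speed of tube above 0.6 m/s) or (horizontal distance between collar_mid and jig_seat below 0.03 m and z of collar_mid in the frame of jig_seat below 0.1 m and linear speed of collar above 0.6 m/s) or (horizontal distance between cap_mid and jig_seat below 0.03 m and z of cap_mid in the frame of jig_seat below 0.1 m and linear speed of cap above 0.6 m/s)).
It fails at once if the short tube is moved by more than 25 mm (distance of spare_mid from where it was at the start of the episode above 0.025 m).
It fails at once if the flux pot is moved by more than 25 mm (distance of flux_mid from where it was at the start of the episode above 0.025 m).
It fails at once if the wrench is moved by more than 25 mm (distance of wrench from where it was at the start of the episode above 0.025 m).
It fails at once if the hammer is moved by more than 25 mm (distance of hammer from where it was at the start of the episode above 0.025 m).
It also fails if it takes over 118 s, if anything falls off the work surface, if the arm or the gripper's body presses on something with over 40 N, if the wrist force passes 120 N, or if a joint passes its speed limit or range.

## Robot

A 7-joint arm with a two-finger parallel gripper is mounted at the origin on the work surface. World frame = base frame: x ahead of the robot, y to its left, z up, the work surface at z = 0. Lengths are in m, angles in rad, forces in N, time in s.
With the tool pointing down it reaches from about 0.35 to 0.9 m from the base axis. Payload 8.1 kg.
Tool frame: the origin (TCP) lies at the very end of the fingers, on their centre line; the grasp point (between the pads) lies 19 mm behind it (env.pinch_z is the distance from the TCP to the grasp point, in m); z points along the fingers, y is the line along which they close (so a half turn about z gives the same grasp; the last joint's range is limited). The gripper opens to 92 mm and grips with 3 to 60 N. Pads are 19 mm wide; open, the fingers measure 130 mm over their backs; the gripper's body (75 mm by 190 mm) begins 47 mm behind the grasp point.
Start: joints at [-0.103, 0.434, 0.025, 1.573, -0.012, 1.134, -0.075], TCP at [0.625, -0, 0.227] pointing down, gripper open.
Joint ranges: [-2.62, 2.62], [-0.44, 2.09], [-1.27, 1.32], [0.08, 2.57], [-1.32, 4.46], [0.12, 2], [-2.74, 2.74]. Speed limits (rad/s): [2.22, 2.22, 3.01, 3.01, 3.14, 3.14, 3.14].

## Interface

Orientations are given as [roll, pitch, yaw] about the fixed x, y, z axes, in that order (R = Rz(yaw) Ry(pitch) Rx(roll)).
In Python, from bench import env gives the robot as it stands.
- The arm moves only by the tool move_arm, never from a script. Its arguments are lists of equal length, an entry for each row: "xyz": the shift along the tool's x, y, z in m, a list of three; "roll": the turn about the tool's z in degrees; "jaw": the opening, from 0 (shut) to 1 (fully open). A call has 1 to 12 rows; each row shifts and turns the commanded pose from where the row before left it, along the tool's axes as they then stand; what a row does not reach is not made up. A row lasts 1/12 s, in which the tool goes at most 41.7 mm and 7.16 degrees, less where a joint would pass 70% of its speed; a pose out of reach is approached as far as the arm can. A call is refused whole if a number of a shift passes 0.0417 or a number of a turn 7.16, either way. A call with a gripper value outside its range is refused whole. The fingers move at their own pace and stop on an object; the grip force is fixed at half the most. Time passes only in rows, so rows that do not move let the fingers close. It gives the time, the measured TCP pose, the force, the opening and the grip force at its end, in the units of the state.
- env.observe(): the state, without advancing time (a new reading comes with each control period).
- env.snapshot(name): name is "scene" or "side" or "wrist"; returns the picture (420x560x3 uint8, blue, green, red); there is no depth.
- env.calibration(name): a dict with "fx", "fy", "cx", "cy" (pixels), "cam_to_world" (4x4, takes a point from camera to world coordinates). Camera axes: x right, y up, looking along -z (the intrinsics and any distortion apply to the point x, -y, -z); pixel columns grow to the right and rows downward; lengths in m; the calibration is good to about 2 mm. A picture is of the moment at which its call begins: read the wrist's pose just before it. calibration takes no time and is no camera call; for the wrist camera it gives the pose at the moment of the call.
- env.hand_in(): hands the job in; it is judged then, once.
The state is a dict: "clock": time; "q": joint angles; "joint_velocities": joint speeds; "joint_torque": joint torques, N m; "eef_pos": TCP position; "eef_rot": TCP orientation; "wrist_force": force on the tool from outside, world axes, zero at the start; "wrist_torque": the same for the moment, N m; "opening": opening from 0.0 (shut) to 1.0 (fully open); "grasp_force": force on a finger pad.
Only numpy, scipy, OpenCV 4.12 (cv2) and the standard library are available. Lean on these libraries where they do the work, as an engineer would, in place of code of your own. Each camera call takes 0.05 s, during which the arm holds its last target. There are 200 camera calls.

## Working session

There is one attempt and no reset: what is moved stays moved. The work goes in short steps, Python scripts to look and compute and a tool call to move; the robot and the scene stay as the last step left them, time stands still between calls to the robot, and variables do not carry over. Pictures are saved under pics/ and viewed, at most 14 in all, crops included, and the job is handed in when it is done.

Besides the shell and the picture viewer there is one more tool, called after ">>>" as name([rows], argument=value, ...), one row to a line, values as JSON. move_arm: Moves the arm, as the interface text tells. Its arguments: {"type":"object","properties":{"xyz":{"type":"array"},"roll":{"type":"array"},"jaw":{"type":"array"}},"required":["xyz","roll","jaw"]}

```bash
mkdir -p pics; ls; cat > h.py <<'E'
import numpy as np, cv2
from bench import env
from scipy.spatial.transform import Rotation as R
def ray(c,u,v,z):
    d=np.array([(u-c['cx'])/c['fx'],-(v-c['cy'])/c['fy'],-1]); T=np.array(c['cam_to_world'])
    w=T[:3,:3]@d; o=T[:3,3]; return o+w*(z-o[2])/w[2]
def proj(c,p):
    T=np.array(c['cam_to_world']); q=T[:3,:3].T@(np.array(p)-T[:3,3])
    return c['cx']+c['fx']*q[0]/-q[2], c['cy']-c['fy']*q[1]/-q[2]
E
python3 - <<'E'
from h import *
for n in ['scene','side','wrist']:
    c=env.calibration(n); print(n,{k:(np.round(v,3).tolist()) for k,v in c.items()})
    cv2.imwrite(f'pics/{n}0.png',env.snapshot(n))
o=env.observe(); print(o['eef_pos'],o['eef_rot'],o['opening'],env.pinch_z)
E
```

```text
pics
scene {'fx': 533.847, 'fy': 533.847, 'cx': 278.006, 'cy': 210.415, 'cam_to_world': [[0.172, -0.702, 0.691, 1.569], [0.985, 0.137, -0.106, -0.129], [-0.02, 0.699, 0.715, 1.12], [0.0, 0.0, 0.0, 1.0]]}
side {'fx': 472.202, 'fy': 472.202, 'cx': 271.852, 'cy': 208.2, 'cam_to_world': [[-0.959, 0.142, -0.244, 0.28], [-0.282, -0.523, 0.804, 0.893], [-0.013, 0.84, 0.542, 0.645], [0.0, 0.0, 0.0, 1.0]]}
wrist {'fx': 348.774, 'fy': 348.774, 'cx': 282.908, 'cy': 206.577, 'cam_to_world': [[1.0, 0.0, 0.001, 0.624], [-0.0, 0.967, 0.253, 0.068], [-0.001, -0.253, 0.967, 0.384], [0.0, 0.0, 0.0, 1.0]]}
[ 6.24638245e-01 -4.02223044e-05  2.26122426e-01] [-3.14042883e+00  1.12408039e-04  1.57069633e+00] 1.002577159368227 0.0188
```

View pics/scene0.png

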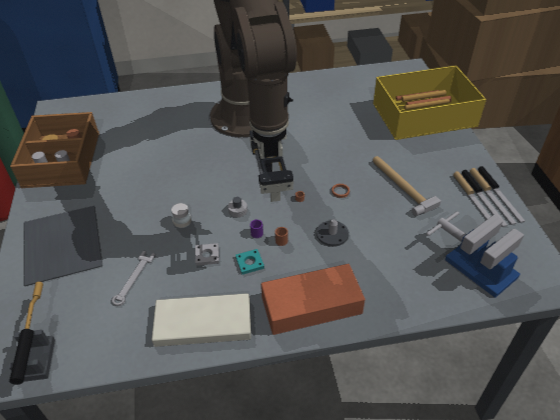

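View pics/wrist0.png

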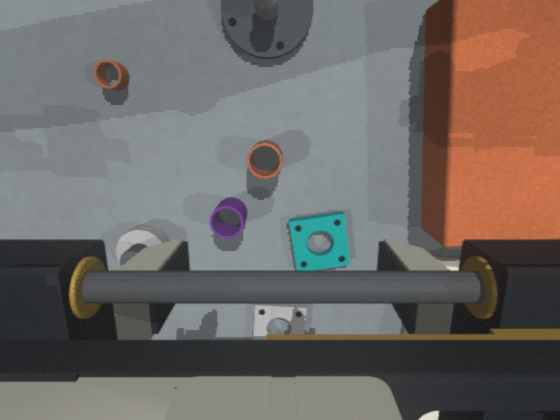

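View pics/side0.png

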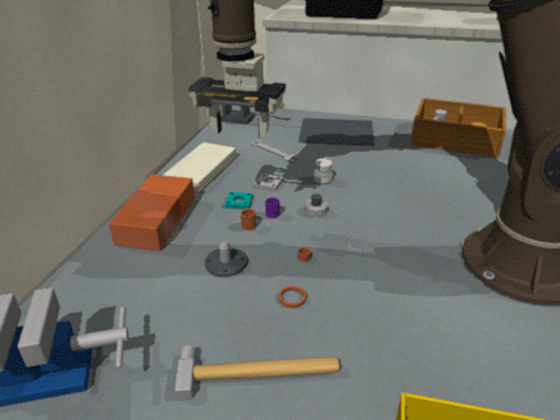

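The scene view shows the jig at (332,232), the copper tube at (281,236) with its purple look-alike at (257,228), and the short tube at (300,196). The collar is at (341,190), the cap at (237,206) and the flux pot at (181,215). There are two flanges: bare steel at (207,253), which fits the description, and teal at (250,261), the decoy. Something seems to lie by the steel flange, so I'll take an enlarged crop.

```bash
python3 - <<'E'
from h import *
a=cv2.imread('pics/scene0.png')[180:280,165:365]; b=cv2.imread('pics/side0.png')[145:310,190:350]
a=cv2.resize(a,None,fx=4,fy=4,interpolation=2)
cv2.imwrite('pics/crop0.png',a)
cs,cd=env.calibration('scene'),env.calibration('side')
P={'jigtop':((334,222),(225,244),.056),'flange':((207,253),(268,182),.012),'tubetop':((281,231),(249,213),.04),'collar':((341,190),(293,296),.01),'cap':((237,200),(316,196),.046),'short':((300,193),(304,250),.02),'flux':((181,208),(323,162),.055),'teal':((250,261),(238,200),.012),'purple':((257,223),(272,202),.04)}
for k,(u,v,z) in P.items(): print(k,ray(cs,*u,z).round(3),ray(cd,*v,z).round(3))
E
```

```text
jigtop [0.613 0.171 0.056] [0.6   0.175 0.056]
flange [ 0.62  -0.181  0.012] [ 0.612 -0.169  0.012]
tubetop [0.604 0.026 0.04 ] [0.598 0.029 0.04 ]
collar [0.448 0.237 0.01 ] [0.439 0.239 0.01 ]
cap [ 0.467 -0.078  0.046] [ 0.462 -0.076  0.046]
short [0.447 0.111 0.02 ] [0.448 0.106 0.02 ]
flux [ 0.478 -0.238  0.055] [ 0.477 -0.24   0.055]
teal [ 0.669 -0.07   0.012] [ 0.659 -0.06   0.012]
purple [ 0.562 -0.034  0.04 ] [ 0.56  -0.031  0.04 ]
```

View pics/crop0.png

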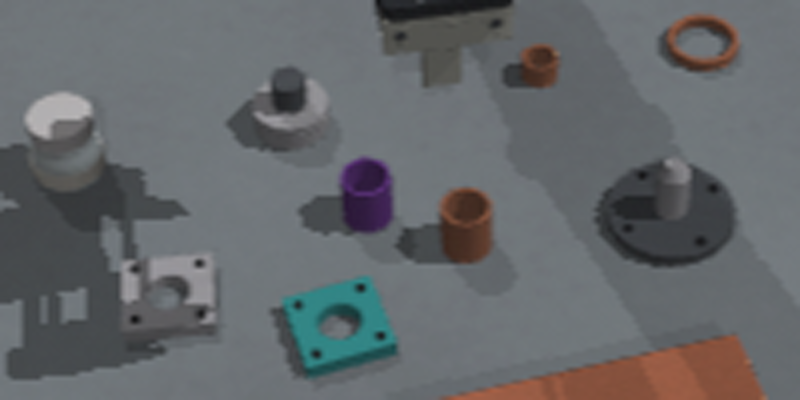

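The crop confirms it: the bare steel flange is at crop (168,292) with only a shadow beside it, and the teal one is at (340,322). The copper tall tube is at (467,225), apart from the purple one. The two cameras agree to about 1 cm. Next I'll look at the flange from close by.

>>> move_arm([
  [-0.03, 0, 0],
  [-0.03, 0, 0],
  [-0.03, 0, 0],
  [-0.03, 0, 0],
  [-0.03, 0, 0],
  [-0.03, 0, 0],
  [-0.03, 0, 0],
  [0, 0, 0],
  [0, 0, 0],
], roll=[0, 0, 0, 0, 0, 0, 0, 0, 0], jaw=[1, 1, 1, 1, 1, 1, 1, 1, 1])

```text
clock: 0.9
eef_pos: [0.6241, -0.2128, 0.2262]
eef_rot: [-3.141, 0.001, 1.566]
wrist_force: [-0.0, 0.9, -0.8]
opening: 0.999
grasp_force: 0.0
```

```bash
python3 - <<'E'
from h import *
o=env.observe(); print(o['eef_pos'],o['eef_rot'])
c=env.calibration('wrist'); import pickle; pickle.dump(c,open('w1.pkl','wb'))
cv2.imwrite('pics/wrist1.png',env.snapshot('wrist'))
E
```

```text
[ 0.6241406  -0.21277683  0.2262149 ] [-3.14058393e+00  8.52368189e-04  1.56647635e+00]
```

View pics/wrist1.png

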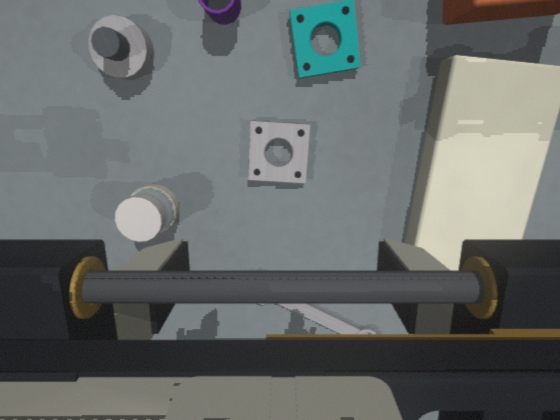

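The steel flange is at (279,152), with bolt holes at (259,130), (301,132), (298,174) and (256,171). The cap is at (119,47) with its knob top at (104,42).

```bash
python3 - <<'E'
from h import *; import pickle
c=pickle.load(open('w1.pkl','rb'))
Q=[ray(c,*p,.012)[:2] for p in [(259,130),(301,132),(298,174),(256,171)]]; print(np.round(Q,4),np.mean(Q,0))
for a,b in [(0,1),(3,2)]: print(np.degrees(np.arctan2(*(Q[b]-Q[a])[::-1])))
for a,b in [(3,0),(2,1)]: d=Q[b]-Q[a]; print(np.degrees(np.arctan2(-d[0],d[1])))
Q=[ray(c,*p,.012)[:2] for p in [(250,121),(310,124),(305,184),(248,181)]]; print(np.mean(Q,0),np.linalg.norm(Q[0]-Q[1]),np.linalg.norm(Q[1]-Q[2]))
print('knob',ray(c,104,42,.046),'disc',ray(c,119,46,.011))
E
```

```text
[[ 0.5986 -0.1592]
 [ 0.6423 -0.1614]
 [ 0.6395 -0.2056]
 [ 0.5944 -0.2022]] [ 0.61870069 -0.18210315]
-2.9241747580480864
-4.3742301940791295
-5.52869174421371
-3.6796026568230755
[ 0.6184235  -0.18324915] 0.062269798434284096 0.06343815576682488
knob [ 0.46438171 -0.08052332  0.046     ] disc [ 0.46218783 -0.07762133  0.011     ]
```

>>> move_arm([
  [0.03, -0.0054, 0],
  [0, 0, 0.035],
  [0, 0, 0.035],
  [0, 0, 0.035],
  [0, 0, 0.035],
  [0, 0, 0.03],
  [0, 0, 0.02],
  [0, 0, 0],
  [0, 0, 0],
], roll=[0, 3.7, 0, 0, 0, 0, 0, 0, 0], jaw=[1, 1, 1, 1, 1, 1, 1, 1, 1])

```text
clock: 1.7
eef_pos: [0.6192, -0.1782, 0.0361]
eef_rot: [-3.139, -0.001, 1.508]
wrist_force: [1.3, -0.8, 0.9]
opening: 1.0
grasp_force: 0.0
```

>>> move_arm([
  [-0.0043, 0, 0.01],
  [0, 0, 0.012],
  [0, 0, 0.008],
  [0, 0, 0.002],
  [0, 0, 0],
  [0, 0, 0],
], roll=[0, 0, 0, 0, 0, 0], jaw=[1, 1, 1, 1, 1, 1])

```text
clock: 2.2
eef_pos: [0.6194, -0.1843, 0.0049]
eef_rot: [3.141, -0.0, 1.506]
wrist_force: [-0.1, 0.1, -0.1]
opening: 0.997
grasp_force: 0.0
```

>>> move_arm([
  [0.0015, 0, 0.001],
  [0, 0, 0],
  [0, 0, 0],
  [0, 0, 0],
  [0, 0, 0],
  [0, 0, 0],
  [0, 0, 0],
  [0, 0, 0],
], roll=[0, 0, 0, 0, 0, 0, 0, 0], jaw=[0, 0, 0, 0, 0, 0, 0, 0])

```text
clock: 2.87
eef_pos: [0.6195, -0.1828, 0.0039]
eef_rot: [3.141, 0.0, 1.506]
wrist_force: [-0.2, -0.3, 1.9]
opening: 0.672
grasp_force: 30.0
```

>>> move_arm([
  [0, 0, -0.02],
  [0, 0, -0.035],
  [0, 0, -0.035],
  [0, 0, -0.035],
  [0.02, 0, -0.025],
  [0.036, 0, 0],
  [0.036, 0, 0],
  [0.036, 0, 0],
  [0.036, 0, 0],
  [0.036, 0, 0],
  [0.036, 0, 0],
  [0.036, 0, 0],
], roll=[0, 0, 0, 0, 0, 0, 0, 0, 0, 0, 0, 0], jaw=[0, 0, 0, 0, 0, 0, 0, 0, 0, 0, 0, 0])

```text
clock: 3.87
eef_pos: [0.6365, 0.0902, 0.1534]
eef_rot: [-3.141, 0.0, 1.506]
wrist_force: [1.1, 0.2, -1.6]
opening: 0.667
grasp_force: 30.0
```

>>> move_arm([
  [0.03, 0, 0],
  [0, 0, 0],
  [0, 0, 0],
], roll=[0, 0, 0], jaw=[0, 0, 0])

```text
clock: 4.12
eef_pos: [0.6382, 0.1217, 0.1531]
eef_rot: [-3.14, -0.001, 1.511]
wrist_force: [-0.1, -1.3, -1.6]
opening: 0.672
grasp_force: 30.0
```

```bash
python3 - <<'E'
from h import *
o=env.observe(); print(o['eef_pos'],o['eef_rot'],o['opening'])
c=env.calibration('wrist'); import pickle; pickle.dump(c,open('w2.pkl','wb'))
cv2.imwrite('pics/wrist2.png',env.snapshot('wrist'))
E
```

```text
[0.63817389 0.12169887 0.15308695] [-3.14038749e+00 -8.03602166e-04  1.51083000e+00] 0.6720568470145815
```

View pics/wrist2.png

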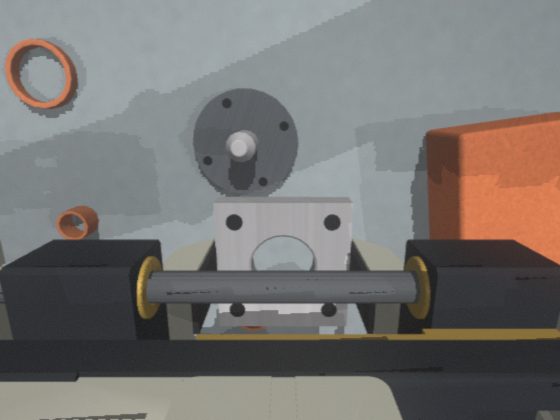

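The jig base is at (245,143) with bolt holes at (227,103), (284,126), (263,182) and (208,160), and the post tip is at (238,146). The held flange's bolt holes are at (234,222), (332,222), (328,310) and (237,310). The collar is at (41,75).

```bash
python3 - <<'E'
from h import *; import pickle
c=pickle.load(open('w2.pkl','rb'));c1=pickle.load(open('w1.pkl','rb'))
p=np.array([.63817,.1217,.1531]); 
Q=np.array([ray(c,*a,.010)[:2] for a in [(227,103),(284,126),(263,182),(208,160)]]); print('jig',Q.mean(0),np.linalg.norm(Q-Q.mean(0),axis=1))
print('base ellipse',ray(c,246,143.5,.01),'tip',ray(c,238,146,.056))
F=np.array([ray(c,*a,.161)[:2] for a in [(234,222),(332,222),(328,310),(237,310)]]); print('flange',F.round(4).tolist(),F.mean(0),'rel',F.mean(0)-p[:2])
print('collar',ray(c,41,75,.01))
E
```

```text
jig [0.60815663 0.16901689] [0.03601198 0.03578707 0.03630958 0.0356195 ]
base ellipse [0.60855661 0.1689167  0.01      ] tip [0.60766781 0.17069683 0.056     ]
flange [[0.6167, 0.1451], [0.6606, 0.1425], [0.6576, 0.0983], [0.6139, 0.1009]] [0.63720659 0.12169616] rel [-9.63409279e-04 -3.84000268e-06]
collar [0.44716961 0.23360089 0.01      ]
```

>>> move_arm([
  [0.023, -0.016, 0],
  [0.023, -0.0163, 0.01],
  [0, 0, 0.03],
  [0, 0, 0.02],
  [0, 0, 0.008],
  [0, 0, 0],
  [0, 0, 0],
  [0, 0, 0],
], roll=[0, 0, 0, 0, 0, 0, 0, 0], jaw=[0, 0, 0, 0, 0, 0, 0, 0])

```text
clock: 4.83
eef_pos: [0.6109, 0.1657, 0.0871]
eef_rot: [3.14, -0.0, 1.505]
wrist_force: [0.8, -0.5, -1.8]
opening: 0.673
grasp_force: 30.0
```

>>> move_arm([
  [0.0039, -0.0024, 0],
  [0, 0, 0],
  [0, 0, 0],
  [0, 0, 0],
], roll=[0, 0, 0, 0], jaw=[0, 0, 0, 0])

```text
clock: 5.17
eef_pos: [0.6077, 0.1708, 0.0863]
eef_rot: [3.141, -0.0, 1.506]
wrist_force: [-0.4, -0.2, -2.0]
opening: 0.671
grasp_force: 30.0
```

```bash
python3 - <<'E'
from h import *
import pickle
o=env.observe(); print(o['eef_pos'],o['eef_rot'],o['opening'])
c=env.calibration('wrist'); w=env.snapshot('wrist'); pickle.dump(c,open('w3.pkl','wb'))
a=cv2.resize(w[200:350,190:390],None,fx=4,fy=4)
cv2.imwrite('pics/wrist3.png',a)
E
```

```text
[0.60774735 0.17082243 0.08627725] [ 3.14081686e+00 -3.62336189e-04  1.50640752e+00] 0.6708831125155329
```

View pics/wrist3.png

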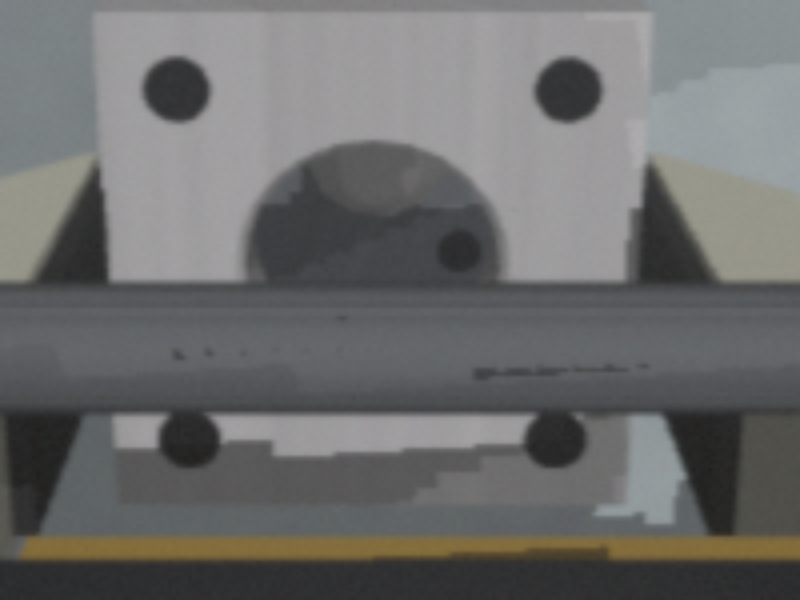

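```bash
python3 - <<'E'
from h import *; import pickle
c=pickle.load(open('w3.pkl','rb'))
print('bolt',ray(c,304.5,262.5,.01), 'expected', )
c2=pickle.load(open('w2.pkl','rb'))
for a in [(227,103),(284,126),(263,182),(208,160)]: print(ray(c2,*a,.01))
for y in (.166,.168,.17,.172,.174):
  pts=[proj(c,(.608+r*np.cos(t),y+r*np.sin(t),z)) for r,z in((6,56),(11.5,46)) for r,z in[(r/1e3,z/1e3)] for t in np.linspace(0,6.28,40)]
  m=np.array(pts); print(y,'bottom row crop',(m[:,1].max()-200)*4,'cx',((m[:,0].min()+m[:,0].max())/2-190)*4)
E
```

```text
bolt [0.6203186  0.13532218 0.01      ] expected
[0.59573056 0.20281712 0.01      ]
[0.64170714 0.18146991 0.01      ]
[0.62052768 0.13487978 0.01      ]
[0.57466113 0.15690077 0.01      ]
0.166 bottom row crop 234.95481024653304 cx 380.9238956650256
0.168 bottom row crop 222.76954880001176 cx 380.08730253436374
0.17 bottom row crop 210.5262798690345 cx 379.24666946924526
0.172 bottom row crop 198.2245882516121 cx 378.4019671353851
0.174 bottom row crop 185.8640547737392 cx 377.5531659138114
```

The post tip shows in the hole at crop (373,178), so x is right; y needs −1 mm. Lowering gently.

>>> move_arm([
  [-0.001, 0.0005, 0.01],
  [0, 0, 0.012],
  [0, 0, 0.012],
  [0, 0, 0.012],
  [0, 0, 0.01],
  [0, 0, 0.006],
  [0, 0, 0],
  [0, 0, 0],
], roll=[0, 0, 0, 0, 0, 0, 0, 0], jaw=[0, 0, 0, 0, 0, 0, 0, 0])

```text
clock: 5.88
eef_pos: [0.6078, 0.1695, 0.0232]
eef_rot: [-3.141, 0.0, 1.506]
wrist_force: [0.3, 0.0, -1.4]
opening: 0.666
grasp_force: 30.0
```

>>> move_arm([
  [0, 0, 0.004],
  [0, 0, 0.003],
  [0, 0, 0.0015],
  [0, 0, 0],
  [0, 0, 0],
], roll=[0, 0, 0, 0, 0], jaw=[0, 0, 0, 0, 0])

```text
clock: 6.3
eef_pos: [0.608, 0.1696, 0.0153]
eef_rot: [3.141, -0.0, 1.506]
wrist_force: [-1.0, 0.4, -2.2]
opening: 0.674
grasp_force: 30.0
```

>>> move_arm([
  [0, 0, 0.0012],
  [0, 0, 0],
  [0, 0, 0],
  [0, 0, 0],
  [0, 0, 0],
  [0, 0, 0],
  [0, 0, 0],
  [0, 0, 0],
], roll=[0, 0, 0, 0, 0, 0, 0, 0], jaw=[0, 0, 0, 0.75, 0.85, 1, 1, 1])

```text
clock: 6.97
eef_pos: [0.6081, 0.1697, 0.0142]
eef_rot: [3.141, -0.0, 1.506]
wrist_force: [0.3, 0.3, 0.3]
opening: 0.971
grasp_force: 0.0
```

>>> move_arm([
  [0, 0, -0.015],
  [0, 0, -0.03],
  [0, 0, -0.04],
  [0, 0, -0.04],
  [0, 0, -0.04],
  [-0.038, 0, 0],
  [-0.038, 0, 0],
  [-0.038, 0, 0],
  [-0.038, 0, 0],
  [-0.033, 0, 0],
  [0, 0, 0],
  [0, 0, 0],
], roll=[0, 3, 0, -3, 0, -3.5, 0, 0, 0, 0, 0, 0], jaw=[1, 1, 1, 1, 1, 1, 1, 1, 1, 1, 1, 1])

```text
clock: 7.97
eef_pos: [0.6049, -0.0184, 0.1792]
eef_rot: [3.141, 0.001, 1.562]
wrist_force: [-0.1, 0.8, 0.0]
opening: 0.999
grasp_force: 0.0
```

```bash
python3 - <<'E'
from h import *
o=env.observe(); print(o['eef_pos'],o['eef_rot'],o['opening'])
c=env.calibration('wrist'); import pickle; pickle.dump(c,open('w4.pkl','wb'))
cv2.imwrite('pics/wrist4.png',env.snapshot('wrist'))
E
```

```text
[ 0.60486767 -0.01842054  0.17923392] [3.14128778e+00 9.64262971e-04 1.56227561e+00] 0.9991466782455036
```

View pics/wrist4.png

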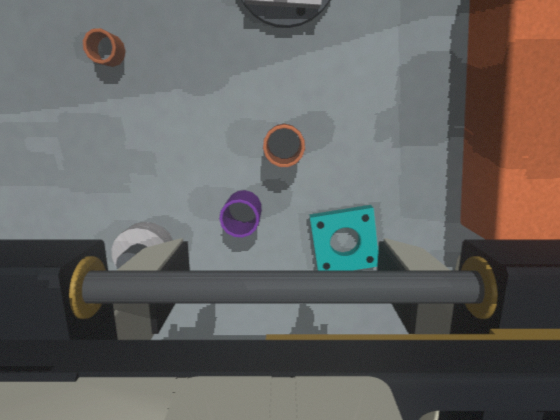

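The copper tall tube's rim is centred at (284,146); the purple one at (240,214) stays clear.

```bash
cat >> h.py <<'E'
def delta(x,y,o=None):
    o=o or env.observe(); a=o['eef_rot'][2]; d=np.array([x,y])-o['eef_pos'][:2]
    return np.round([d@[np.cos(a),np.sin(a)],d@[np.sin(a),-np.cos(a)]],4)
E
python3 - <<'E'
from h import *; import pickle
c=pickle.load(open('w4.pkl','rb'))
p=ray(c,284,146,.04); print(p,delta(*p[:2])); 
E
```

```text
[0.60542024 0.02494045 0.04      ] [0.0408 0.0003]
```

>>> move_arm([
  [0.0408, 0, 0],
  [0, 0, 0.035],
  [0, 0, 0.035],
  [0, 0, 0.035],
  [0, 0, 0.025],
  [0, 0, 0.015],
  [0, 0, 0.005],
  [0, 0, 0],
  [0, 0, 0],
], roll=[0, 0, 0, 0, 0, 0, 0, 0, 0], jaw=[1, 1, 1, 1, 1, 1, 1, 1, 1])

```text
clock: 8.77
eef_pos: [0.6056, 0.0267, 0.0297]
eef_rot: [3.141, -0.001, 1.569]
wrist_force: [0.3, -0.5, -0.3]
opening: 0.999
grasp_force: 0.0
```

>>> move_arm([
  [-0.0015, 0, 0.01],
  [0, 0, 0.008],
  [0, 0, 0],
  [0, 0, 0],
  [0, 0, 0],
  [0, 0, 0],
  [0, 0, 0],
  [0, 0, 0],
  [0, 0, 0],
  [0, 0, 0],
  [0, 0, 0],
  [0, 0, 0],
], roll=[0, 0, 0, 0, 0, 0, 0, 0, 0, 0, 0, 0], jaw=[1, 1, 1, 0.6, 0.3, 0, 0, 0, 0, 0, 0, 0])

```text
clock: 9.77
eef_pos: [0.6052, 0.0239, 0.0111]
eef_rot: [3.141, -0.0, 1.567]
wrist_force: [0.7, -0.2, -0.3]
opening: 0.4
grasp_force: 0.2
```

>>> move_arm([
  [0, 0, 0],
  [0, 0, 0],
  [0, 0, 0],
], roll=[0, 0, 0], jaw=[0, 0, 0])

```text
clock: 10.02
eef_pos: [0.6052, 0.0239, 0.011]
eef_rot: [3.141, 0.0, 1.567]
wrist_force: [0.1, 0.9, 0.4]
opening: 0.38
grasp_force: 30.0
```

>>> move_arm([
  [0, 0, -0.02],
  [0, 0, -0.035],
  [0, 0, -0.035],
  [0, 0, -0.03],
  [0.03, 0, 0],
  [0.033, 0, 0],
  [0.033, 0, 0],
  [0, 0, 0],
  [0, 0, 0],
  [0, 0, 0],
  [0, 0, 0],
], roll=[0, 0, 0, 0, 0, 0, 0, 0, 0, 0, 0], jaw=[0, 0, 0, 0, 0, 0, 0, 0, 0, 0, 0])

```text
clock: 10.93
eef_pos: [0.6054, 0.1183, 0.1308]
eef_rot: [-3.141, 0.001, 1.566]
wrist_force: [0.3, -0.7, -0.9]
opening: 0.379
grasp_force: 30.0
```

```bash
python3 - <<'E'
from h import *
o=env.observe(); print(o['eef_pos'],o['eef_rot'],o['opening'])
c=env.calibration('wrist'); import pickle; pickle.dump((c,o),open('w5.pkl','wb'))
cv2.imwrite('pics/wrist5.png',env.snapshot('wrist'))
E
```

```text
[0.60543507 0.11833827 0.13083837] [-3.14127436e+00  1.06314236e-03  1.56561228e+00] 0.3788752181389797
```

View pics/wrist5.png

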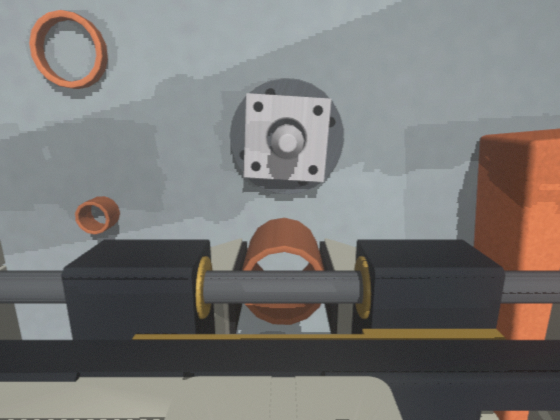

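The flange is seated, with bolt holes at (258,107), (318,111), (313,170) and (256,166). The post tip is at (288,139). The tube in hand spans rows 219 to 323, with its centre column near 284.

```bash
python3 - <<'E'
from h import *; import pickle
c,o=pickle.load(open('w5.pkl','rb')); p=o['eef_pos']
print('flange',np.mean([ray(c,*a,.022)[:2] for a in [(258,107),(318,111),(313,170),(256,166)]],0),'tip',ray(c,288,139.5,.056))
t=np.linspace(0,6.28,60)
for dy in(-.003,-.0015,0,.0015,.003):
  f=lambda z:np.array([proj(c,(p[0]+.018*np.cos(s),p[1]+dy+.018*np.sin(s),z)) for s in t])
  a,b=f(p[2]-.011),f(p[2]+.029); print(dy,'low',a.min(0),a.max(0),'top',b.min(0),b.max(0))
E
```

```text
flange [0.60738695 0.1693646 ] tip [0.60821268 0.17136142 0.056     ]
-0.003 low [249.96316833 224.38730653] [319.23947282 288.83745986] top [241.03349526 255.0673988 ] [329.12503911 334.55731801]
-0.0015 low [249.8781298  221.55576345] [319.30052134 286.27798145] top [240.90130629 251.52477854] [329.22920234 331.4418433 ]
0 low [249.79273168 218.71195178] [319.3618277  283.70796116] top [240.76840561 247.96248143] [329.33392555 328.31014517]
0.0015 low [249.70697168 215.85579159] [319.42339354 281.12733373] top [240.63478746 244.38034306] [329.43921328 325.16209655]
0.003 low [249.62084752 212.98720229] [319.48522051 278.53603336] top [240.50044601 240.77819721] [329.54507009 321.99756906]
```

>>> move_arm([
  [0.025, 0.0025, 0],
  [0.026, 0, 0.01],
  [0, 0, 0.02],
  [0, 0, 0],
  [0, 0, 0],
  [0, 0, 0],
  [0, 0, 0],
], roll=[0, 0, 0, 0, 0, 0, 0], jaw=[0, 0, 0, 0, 0, 0, 0])

```text
clock: 11.57
eef_pos: [0.6091, 0.1695, 0.1021]
eef_rot: [3.14, 0.0, 1.565]
wrist_force: [0.6, -0.1, -0.1]
opening: 0.378
grasp_force: 30.0
```

>>> move_arm([
  [0, -0.001, 0.01],
  [0, 0, 0.012],
  [0, 0, 0.012],
  [0, 0, 0.012],
  [0, 0, 0.01],
  [0, 0, 0.005],
  [0, 0, 0],
  [0, 0, 0],
  [0, 0, 0],
], roll=[0, 0, 0, 0, 0, 0, 0, 0, 0], jaw=[0, 0, 0, 0, 0, 0, 0, 0, 0])

```text
clock: 12.32
eef_pos: [0.6075, 0.1711, 0.0404]
eef_rot: [3.141, -0.0, 1.567]
wrist_force: [-0.6, 0.4, -1.7]
opening: 0.38
grasp_force: 30.0
```

>>> move_arm([
  [-0.001, 0, 0.003],
  [0, 0, 0.002],
  [0, 0, 0.0015],
  [0, 0, 0],
  [0, 0, 0],
  [0, 0, 0],
], roll=[0, 0, 0, 0, 0, 0], jaw=[0, 0, 0, 0, 0, 0])

```text
clock: 12.82
eef_pos: [0.6072, 0.17, 0.0337]
eef_rot: [3.141, -0.0, 1.567]
wrist_force: [0.3, 0.0, -0.7]
opening: 0.376
grasp_force: 30.0
```

>>> move_arm([
  [0, 0, 0.0008],
  [0, 0, 0],
  [0, 0, 0],
  [0, 0, 0],
  [0, 0, 0],
  [0, 0, 0],
  [0, 0, 0],
  [0, 0, 0],
  [0, 0, 0],
  [0, 0, 0],
], roll=[0, 0, 0, 0, 0, 0, 0, 0, 0, 0], jaw=[0, 0, 0, 0.5, 0.6, 0.8, 1, 1, 1, 1])

```text
clock: 13.65
eef_pos: [0.6071, 0.1699, 0.0327]
eef_rot: [-3.142, 0.0, 1.567]
wrist_force: [-0.1, -0.3, 0.1]
opening: 0.836
grasp_force: 0.0
```

>>> move_arm([
  [0, 0, -0.015],
  [0, 0, -0.03],
  [0, 0, -0.04],
  [0, 0, -0.04],
  [0.01, -0.03, -0.02],
  [0.01, -0.035, 0],
  [0, -0.035, 0],
  [0, -0.035, 0],
  [0, -0.025, 0],
  [0, 0, 0],
  [0, 0, 0],
  [0, 0, 0],
], roll=[0, 0, 0, 0, 0, 0, 0, 0, 0, 0, 0, 0], jaw=[1, 1, 1, 1, 1, 1, 1, 1, 1, 1, 1, 1])

```text
clock: 14.65
eef_pos: [0.4482, 0.1906, 0.1781]
eef_rot: [3.14, -0.0, 1.567]
wrist_force: [0.5, 0.1, 0.2]
opening: 0.997
grasp_force: 0.0
```

```bash
python3 - <<'E'
from h import *
o=env.observe(); print(o['eef_pos'],o['eef_rot'],o['opening'])
c=env.calibration('wrist'); import pickle; pickle.dump((c,o),open('w6.pkl','wb'))
cv2.imwrite('pics/wrist6.png',env.snapshot('wrist'))
E
```

```text
[0.44822205 0.19061147 0.17814839] [ 3.14016141e+00 -4.78679929e-04  1.56703521e+00] 0.9974211908089134
```

View pics/wrist6.png

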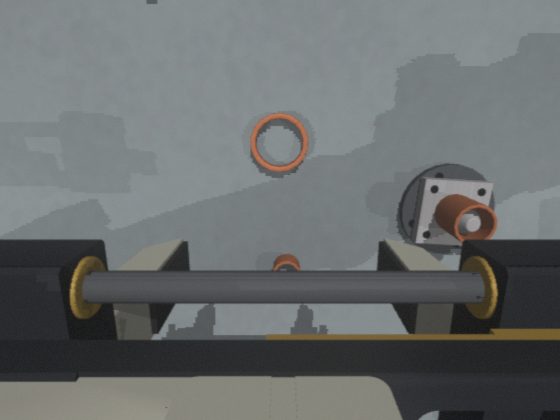

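The tube stands upright on the flange around the post, at (467,218), and the collar is centred at (280,142).

```bash
python3 - <<'E'
from h import *; import pickle
c,o=pickle.load(open('w6.pkl','rb'))
p=ray(c,280,142.5,.01); print(p,delta(*p[:2]),env.observe()['eef_pos'])
E
```

```text
[0.44522152 0.23494974 0.01      ] [ 0.0444 -0.0035] [0.44851831 0.19051796 0.17797401]
```

>>> move_arm([
  [0.024, -0.0035, 0],
  [0.02, 0, 0.03],
  [0, 0, 0.035],
  [0, 0, 0.035],
  [0, 0, 0.03],
  [0, 0, 0.02],
  [0, 0, 0.01],
  [0, 0, 0],
  [0, 0, 0],
  [0, 0, 0],
], roll=[0, 0, 0, 0, 0, 0, 0, 0, 0, 0], jaw=[1, 1, 1, 1, 1, 1, 1, 1, 1, 1])

```text
clock: 15.53
eef_pos: [0.4451, 0.235, 0.0188]
eef_rot: [3.14, -0.001, 1.567]
wrist_force: [-0.2, -0.7, 0.1]
opening: 1.0
grasp_force: 0.0
```

>>> move_arm([
  [0, 0, 0.008],
  [0, 0, 0.005],
  [0, 0, 0.0022],
  [0, 0, 0],
  [0, 0, 0],
  [0, 0, 0],
  [0, 0, 0],
  [0, 0, 0],
  [0, 0, 0],
  [0, 0, 0],
  [0, 0, 0],
  [0, 0, 0],
], roll=[0, 0, 0, 0, 0, 0, 0, 0, 0, 0, 0, 0], jaw=[1, 1, 1, 1, 0.7, 0.6, 0.4, 0, 0, 0, 0, 0])

```text
clock: 16.53
eef_pos: [0.4439, 0.2345, 0.0026]
eef_rot: [3.141, -0.0, 1.567]
wrist_force: [-0.1, 0.2, 1.2]
opening: 0.577
grasp_force: 30.0
```

>>> move_arm([
  [0, 0, -0.015],
  [0, 0, -0.035],
  [0, 0, -0.04],
  [0, 0, -0.04],
  [0, 0, -0.02],
  [-0.035, 0, 0],
  [-0.04, 0.02, 0],
  [-0.035, 0.035, 0],
  [0, 0.037, 0],
  [0, 0.036, 0],
  [0, 0.035, 0],
  [0, 0, 0],
], roll=[0, 0, 0, 0, 0, 0, 0, 0, 0, 0, 0, 0], jaw=[0, 0, 0, 0, 0, 0, 0, 0, 0, 0, 0, 0])

```text
clock: 17.53
eef_pos: [0.6055, 0.1309, 0.1522]
eef_rot: [3.138, 0.0, 1.564]
wrist_force: [-0.4, 0.2, 0.2]
opening: 0.577
grasp_force: 30.0
```

>>> move_arm([
  [0, 0, 0],
  [0, 0, 0],
  [0, 0, 0],
], roll=[0, 0, 0], jaw=[0, 0, 0])

```text
clock: 17.78
eef_pos: [0.5983, 0.1325, 0.1523]
eef_rot: [-3.14, 0.0, 1.568]
wrist_force: [-0.4, -0.4, -0.7]
opening: 0.578
grasp_force: 30.0
```

```bash
python3 - <<'E'
from h import *
o=env.observe(); print(o['eef_pos'],o['eef_rot'],o['opening'])
c=env.calibration('wrist'); import pickle; pickle.dump((c,o),open('w7.pkl','wb'))
cv2.imwrite('pics/wrist7.png',env.snapshot('wrist'))
E
```

```text
[0.59830634 0.13247194 0.15231364] [-3.14031211e+00  6.63619145e-05  1.56792797e+00] 0.577532501053399
```

View pics/wrist7.png

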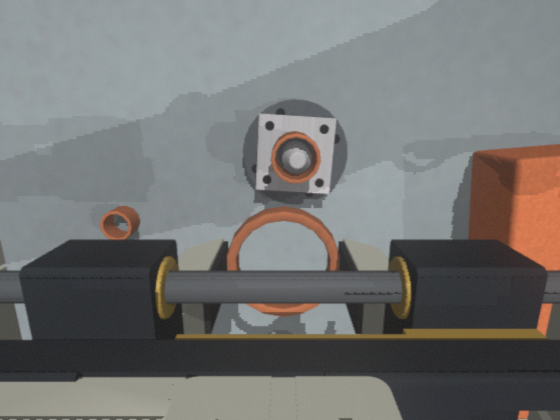

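The tube's rim is centred at (296,157). The collar is level in the grip, cols 227–340, rows 207–314.

```bash
python3 - <<'E'
from h import *; import pickle
c,o=pickle.load(open('w7.pkl','rb')); p=o['eef_pos']
q=ray(c,296.5,157,.062); print('tube',q)
t=np.linspace(0,6.28,60)
for dy in(-.002,0,.002):
  f=np.array([proj(c,(p[0]+.027*np.cos(s),p[1]+dy+.027*np.sin(s),z)) for s in t for z in (p[2]-.0025,p[2]+.0075)])
  print(dy,f.min(0),f.max(0))
print(delta(.6079,.1703),env.observe()['eef_pos'])
E
```

```text
tube [0.60714788 0.17230328 0.062     ]
-0.002 [226.96605982 209.68994411] [342.4807515  321.98310787]
0 [226.77838092 205.62078353] [342.65313316 318.34525853]
0.002 [226.58952732 201.52664488] [342.82659177 314.68560602]
[0.0378 0.0094] [0.59841446 0.1325135  0.15255505]
```

>>> move_arm([
  [0.02, 0.005, 0],
  [0.0183, 0.0046, 0.01],
  [0, 0, 0.02],
  [0, 0, 0.02],
  [0, 0, 0],
  [0, 0, 0],
  [0, 0, 0],
  [0, 0, 0],
], roll=[0, 0, 0, 0, 0, 0, 0, 0], jaw=[0, 0, 0, 0, 0, 0, 0, 0])

```text
clock: 18.5
eef_pos: [0.6101, 0.1705, 0.1042]
eef_rot: [3.139, -0.001, 1.567]
wrist_force: [-0.1, 0.9, -0.6]
opening: 0.58
grasp_force: 30.0
```

>>> move_arm([
  [0, -0.002, 0.01],
  [0, 0, 0.012],
  [0, 0, 0.012],
  [0, 0, 0.012],
  [0, 0, 0.012],
  [0, 0, 0.008],
  [0, 0, 0.003],
  [0, 0, 0],
  [0, 0, 0],
], roll=[0, 0, 0, 0, 0, 0, 0, 0, 0], jaw=[0, 0, 0, 0, 0, 0, 0, 0, 0])

```text
clock: 19.25
eef_pos: [0.6075, 0.1706, 0.0335]
eef_rot: [3.142, 0.0, 1.567]
wrist_force: [0.1, 1.3, -0.2]
opening: 0.578
grasp_force: 30.0
```

>>> move_arm([
  [0, 0, 0.004],
  [0, 0, 0.003],
  [0, 0, 0.001],
  [0, 0, 0],
  [0, 0, 0],
], roll=[0, 0, 0, 0, 0], jaw=[0, 0, 0, 0, 0])

```text
clock: 19.67
eef_pos: [0.6074, 0.1705, 0.0256]
eef_rot: [3.141, -0.0, 1.567]
wrist_force: [0.9, 0.1, -1.3]
opening: 0.579
grasp_force: 30.0
```

>>> move_arm([
  [0, 0, 0.001],
  [0, 0, 0],
  [0, 0, 0],
  [0, 0, 0],
  [0, 0, 0],
  [0, 0, 0],
  [0, 0, 0],
  [0, 0, 0],
  [0, 0, 0],
  [0, 0, 0],
], roll=[0, 0, 0, 0, 0, 0, 0, 0, 0, 0], jaw=[0, 0, 0, 0.65, 0.7, 0.85, 1, 1, 1, 1])

```text
clock: 20.5
eef_pos: [0.6073, 0.1705, 0.0245]
eef_rot: [-3.142, 0.0, 1.567]
wrist_force: [0.3, -0.2, 0.9]
opening: 0.981
grasp_force: 0.0
```

>>> move_arm([
  [0, 0, -0.015],
  [0, 0, -0.035],
  [0, 0, -0.04],
  [0, 0, -0.04],
  [-0.02, 0, -0.025],
  [-0.035, -0.02, 0],
  [-0.04, -0.02, 0],
  [-0.04, -0.02, 0],
  [-0.04, -0.02, 0],
  [-0.04, -0.02, 0],
  [-0.04, -0.02, 0],
  [-0.035, -0.02, 0],
], roll=[0, 0, 0, 0, 0, 0, 0, 0, 0, 0, 0, 0], jaw=[1, 1, 1, 1, 1, 1, 1, 1, 1, 1, 1, 1])

```text
clock: 21.5
eef_pos: [0.4721, -0.1073, 0.1798]
eef_rot: [3.141, 0.0, 1.567]
wrist_force: [-0.4, -0.1, 0.3]
opening: 1.003
grasp_force: 0.0
```

>>> move_arm([
  [0, 0, 0],
  [0, 0, 0],
  [0, 0, 0],
  [0, 0, 0],
], roll=[0, 0, 0, 0], jaw=[1, 1, 1, 1])

```text
clock: 21.83
eef_pos: [0.4739, -0.104, 0.1796]
eef_rot: [3.141, -0.0, 1.569]
wrist_force: [0.3, -0.3, -0.3]
opening: 1.003
grasp_force: 0.0
```

```bash
python3 - <<'E'
from h import *
o=env.observe(); print(o['eef_pos'],o['eef_rot'],o['opening'])
c=env.calibration('wrist'); import pickle; pickle.dump((c,o),open('w8.pkl','wb'))
w=env.snapshot('wrist')[:250]; s=env.snapshot('side')[180:310,180:340]
w=np.vstack([w,np.zeros((270,560,3),np.uint8)]); w[255:515,:320]=cv2.resize(s,None,fx=2,fy=2)
cv2.imwrite('pics/wrist8.png',w)
E
```

```text
[ 0.47394033 -0.10400562  0.17961027] [ 3.14105417e+00 -4.99904801e-04  1.56919045e+00] 1.0027405376109162
```

View pics/wrist8.png

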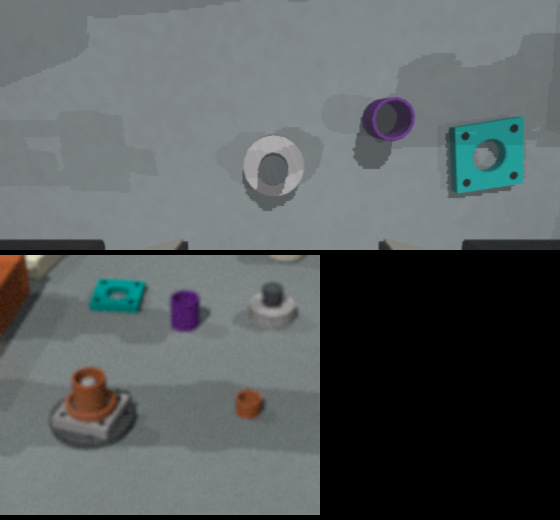

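The collar is flat around the tube (side inset, about (92,403)). The cap's disc is at (273,164) and its knob top at (272,170).

```bash
python3 - <<'E'
from h import *; import pickle
c,o=pickle.load(open('w8.pkl','rb'))
a,b=ray(c,273.5,165,.022),ray(c,272.5,169.5,.046); print(a,b,delta(*((a+b)/2)[:2]),env.observe()['eef_pos'])
E
```

```text
[ 0.46480016 -0.07900145  0.022     ] [ 0.46455373 -0.07948828  0.046     ] [ 0.0247 -0.0092] [ 0.4738329  -0.10393633  0.17941992]
```

>>> move_arm([
  [0.0247, -0.0092, 0],
  [0, 0, 0.035],
  [0, 0, 0.035],
  [0, 0, 0.035],
  [0, 0, 0.02],
  [0, 0, 0.008],
  [0, 0, 0],
  [0, 0, 0],
  [0, 0, 0],
], roll=[0, 0, 0, 0, 0, 0, 0, 0, 0], jaw=[1, 1, 1, 1, 1, 1, 1, 1, 1])

```text
clock: 22.68
eef_pos: [0.4653, -0.0805, 0.0478]
eef_rot: [3.139, 0.0, 1.568]
wrist_force: [0.4, 0.1, 0.0]
opening: 1.003
grasp_force: 0.0
```

>>> move_arm([
  [0.001, -0.0006, 0.01],
  [0, 0, 0.008],
  [0, 0, 0.003],
  [0, 0, 0],
  [0, 0, 0],
  [0, 0, 0],
  [0, 0, 0],
  [0, 0, 0],
  [0, 0, 0],
  [0, 0, 0],
  [0, 0, 0],
  [0, 0, 0],
], roll=[0, 0, 0, 0, 0, 0, 0, 0, 0, 0, 0, 0], jaw=[1, 1, 1, 1, 0.7, 0.5, 0.4, 0.3, 0, 0, 0, 0])

```text
clock: 23.68
eef_pos: [0.4635, -0.0796, 0.0256]
eef_rot: [3.142, 0.0, 1.567]
wrist_force: [-0.1, 0.1, -1.2]
opening: 0.469
grasp_force: 0.0
```

>>> move_arm([
  [0, 0, 0],
  [0, 0, 0],
  [0, 0, 0],
  [0, 0, 0],
], roll=[0, 0, 0, 0], jaw=[0, 0, 0, 0])

```text
clock: 24.02
eef_pos: [0.4638, -0.0796, 0.0256]
eef_rot: [3.141, 0.0, 1.567]
wrist_force: [1.9, -0.3, -0.1]
opening: 0.276
grasp_force: 30.0
```

>>> move_arm([
  [0, 0, -0.015],
  [0, 0, -0.035],
  [0, 0, -0.04],
  [0, 0, -0.035],
  [0.01, 0.02, -0.02],
  [0.03, 0.03, 0],
  [0.035, 0.03, 0],
  [0.035, 0.03, 0],
  [0.035, 0.03, 0],
  [0.035, 0.005, 0],
  [0.01, 0, 0],
  [0, 0, 0],
], roll=[0, 0, 0, 0, 0, 0, 0, 0, 0, 0, 0, 0], jaw=[0, 0, 0, 0, 0, 0, 0, 0, 0, 0, 0, 0])

```text
clock: 25.02
eef_pos: [0.5988, 0.1046, 0.1692]
eef_rot: [-3.139, -0.002, 1.574]
wrist_force: [-0.3, -1.2, -3.9]
opening: 0.277
grasp_force: 30.0
```

>>> move_arm([
  [0, 0, 0],
  [0, 0, 0],
  [0, 0, 0],
  [0, 0, 0],
], roll=[0, 0, 0, 0], jaw=[0, 0, 0, 0])

```text
clock: 25.35
eef_pos: [0.5998, 0.0976, 0.1706]
eef_rot: [-3.142, 0.001, 1.565]
wrist_force: [0.3, 1.0, -3.7]
opening: 0.276
grasp_force: 30.0
```

```bash
python3 - <<'E'
from h import *
o=env.observe(); print(o['eef_pos'],o['eef_rot'],o['opening'])
c=env.calibration('wrist'); import pickle; pickle.dump((c,o),open('w9.pkl','wb'))
cv2.imwrite('pics/wrist9.png',env.snapshot('wrist'))
E
```

```text
[0.5997662  0.09763191 0.17059435] [-3.14150685e+00  5.74628771e-04  1.56509338e+00] 0.27572414507644327
```

View pics/wrist9.png

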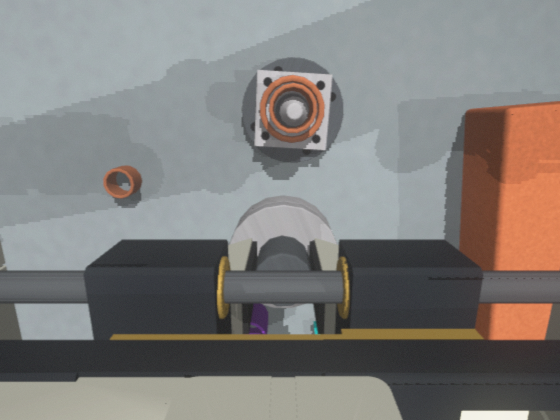

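The tube's rim is centred near (294,109), with the collar concentric. The cap hangs upright, its disc's far edge at row 197, cols 230–336.

```bash
python3 - <<'E'
from h import *; import pickle
c,o=pickle.load(open('w9.pkl','rb')); p=o['eef_pos']
w=cv2.imread('pics/wrist9.png'); 
b,g,r=[w[55:160,240:345,i].astype(int) for i in range(3)]
m=((r-b)>50).astype(np.uint8); k,l,st,ce=cv2.connectedComponentsWithStats(m)
for i in range(1,k):
  if st[i,4]>20: print(st[i]+[240,55,0,0,0])
print('tube',ray(c,294,109,.062))
t=np.linspace(0,6.28,60)
for dy in(-.002,0,.002):
  f=np.array([proj(c,(p[0]+.028*np.cos(s),p[1]+dy+.028*np.sin(s),z)) for s in t for z in (p[2]-.0256,p[2]-.0036)])
  print(dy,f.min(0),f.max(0))
print(delta(.6075,.1705),env.observe()['eef_pos'])
E
```

```text
[ 260   75   64   67 1611]
tube [0.6075381  0.17047907 0.062     ]
-0.002 [228.45561773 196.70365415] [340.84469127 311.42988641]
0 [228.27236444 193.0792031 ] [340.99066969 307.98561477]
0.002 [228.08803342 189.43509405] [341.13750495 304.52192698]
[0.0726 0.0073] [0.59983113 0.09792815 0.17065312]
```

>>> move_arm([
  [0.025, 0.004, 0],
  [0.025, 0.0041, 0],
  [0.0243, 0, 0.01],
  [0, 0, 0.02],
  [0, 0, 0.02],
  [0, 0, 0.005],
  [0, 0, 0],
  [0, 0, 0],
  [0, 0, 0],
  [0, 0, 0],
], roll=[0, 0, 0, 0, 0, 0, 0, 0, 0, 0], jaw=[0, 0, 0, 0, 0, 0, 0, 0, 0, 0])

```text
clock: 26.23
eef_pos: [0.6092, 0.1734, 0.117]
eef_rot: [3.139, -0.001, 1.567]
wrist_force: [-0.1, 1.1, -3.6]
opening: 0.274
grasp_force: 30.0
```

>>> move_arm([
  [-0.001, -0.001, 0.006],
  [0, 0, 0.008],
  [0, 0, 0.008],
  [0, 0, 0.008],
  [0, 0, 0.005],
  [0, 0, 0],
  [0, 0, 0],
  [0, 0, 0],
], roll=[0, 0, 0, 0, 0, 0, 0, 0], jaw=[0, 0, 0, 0, 0, 0, 0, 0])

```text
clock: 26.9
eef_pos: [0.6075, 0.1726, 0.0806]
eef_rot: [3.141, -0.0, 1.567]
wrist_force: [-0.4, 0.9, -4.1]
opening: 0.277
grasp_force: 30.0
```

>>> move_arm([
  [0, 0, 0.003],
  [0, 0, 0.002],
  [0, 0, 0.001],
  [0, 0, 0],
  [0, 0, 0],
], roll=[0, 0, 0, 0, 0], jaw=[0, 0, 0, 0, 0])

```text
clock: 27.32
eef_pos: [0.6073, 0.1725, 0.0745]
eef_rot: [-3.142, 0.0, 1.567]
wrist_force: [0.3, -0.7, -4.3]
opening: 0.274
grasp_force: 30.0
```

>>> move_arm([
  [0, 0, 0.001],
  [0, 0, 0],
  [0, 0, 0],
  [0, 0, 0],
  [0, 0, 0],
  [0, 0, 0],
  [0, 0, 0],
  [0, 0, 0],
  [0, 0, 0],
  [0, 0, 0],
  [0, 0, 0],
  [0, 0, 0],
], roll=[0, 0, 0, 0, 0, 0, 0, 0, 0, 0, 0, 0], jaw=[0, 0, 0, 0.35, 0.4, 0.5, 0.7, 0.8, 1, 1, 1, 1])

```text
clock: 28.32
eef_pos: [0.6073, 0.1726, 0.0735]
eef_rot: [-3.142, 0.0, 1.567]
wrist_force: [-0.6, -0.1, -0.3]
opening: 0.864
grasp_force: 0.0
```

>>> move_arm([
  [0, 0, -0.01],
  [0, 0, -0.03],
  [0, 0, -0.04],
  [0, 0, -0.04],
  [-0.03, 0, -0.02],
  [-0.03, 0, 0],
  [-0.03, 0, 0],
  [-0.02, 0, 0],
  [0, 0, 0],
  [0, 0, 0],
  [0, 0, 0],
  [0, 0, 0],
], roll=[0, 0, 0, 0, 0, 0, 0, 0, 0, 0, 0, 0], jaw=[1, 1, 1, 1, 1, 1, 1, 1, 1, 1, 1, 1])

```text
clock: 29.32
eef_pos: [0.6068, 0.0641, 0.2138]
eef_rot: [3.142, -0.001, 1.569]
wrist_force: [-0.2, 0.8, 0.1]
opening: 0.999
grasp_force: 0.0
```

```bash
python3 - <<'E'
from h import *
w=env.snapshot('wrist')[:240,100:500]; s=env.snapshot('side')[200:290,170:290]
w=np.vstack([w,np.zeros((280,400,3),np.uint8)]); w[245:515,:360]=cv2.resize(s,None,fx=3,fy=3)
cv2.imwrite('pics/end.png',w)
E
```

```text
(no output)
```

View pics/end.png

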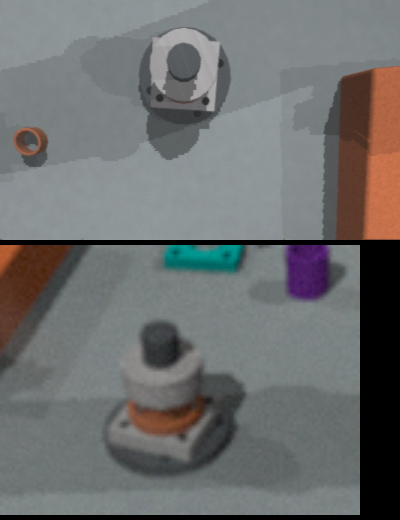

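The stack is complete: the cap is upright and down over the tube (side inset, about (162,375)), with the collar and flange flat below it. The gripper is clear.

```bash
python3 -c "
from bench import env
print(env.hand_in())"
```

```text
the job is handed in; nothing more can be done
None
```

I stacked the flange, tall tube, collar and cap on the jig post in that order and released each one; the last pictures show the stack upright with the gripper clear, and I handed the job in at about 29 s (no verdict was returned).

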